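Peel the top weighing dish off its clicked stack and hold it over the balance

TASK

Fetch one weighing dish for the balance: pull the dispenser's drop-front flap all the way down, then take only the top dish, which sticks to the nested dishes below it. Pulled straight up the rest comes along, so peel it: grip its upright thumb tab (the front left one), raise that corner by a good 3 cm while the opposite corner stays down in the stack, then draw the dish off towards the tab and lift it away, leaving the other dishes in place. Finish while still holding the dish right way up, level and still, centred over the balance pan and a few centimetres above it, without the dish touching the balance and without disturbing anything that stands around.

Things in the scene. Friction and masses are not known exactly. Their poses are not given: they have to be found in the camera images.
- dispenser: Light grey open-topped dish dispenser, 170 mm wide (y) x 136 deep (x) x 70 high, fixed; origin at the centre of its underside, its own -x is the front, closed by the amber flap. Side and back walls 3 mm thick. The dish stack stands in the middle, 34 mm between dish rims and side walls; only 3 mm between a front thumb tab and the closed flap, so fingers reach a front tab only with the flap down.
- flap (a joint): Angle of the amber drop-front flap about its bottom edge, rad: 0 upright (closed), 1.53 fully down, lying forward (dispenser -x) over the bench. Slightly stiff hinge: it stays where it is near upright, and from about 0.3 rad on it falls open by itself.
- flap_hinge (a point): Middle of the flap's hinge line, which runs along the dispenser's y axis, 66 mm in front of the dispenser's origin and 10 mm above the bench. The flap plate is 4 mm thick and reaches 60 mm up from here.
- flap_pull (a point): Point on the black pull tab in the middle of the flap's top edge, 74 mm from the hinge line. The tab is 40 mm wide (dispenser y), 10 mm thick, and stands up from the flap plate's top edge (60 mm from the hinge line) to 84 mm. Free space behind it (above the dishes) and in front: it can be hooked from behind or pinched from above.
- dish_top: Top one of four identical pale-blue square weighing dishes nested at 6 mm pitch, each a quarter turn on: rim 96 mm, height 26.5, base 62, about 60 g. Origin at the centre of its underside, z up. Thumb tab at its own (-x, +y) corner, the dispenser's front left as seen from the robot; the next dish's tab is front right, 6 mm lower.
- top_tab (a point): Centre of the top dish's thumb tab, an upright rib pointing outward along the dish's diagonal: 24 mm long along the diagonal, 10 mm thick across it (grip it across this thickness), 19 mm high. It lies 69 mm out from the dish's middle, 33.5 mm above its underside, 9 mm below the tab's top. With the flap down 30 mm are free on either side. Axes as dish_top.
- top_far_rim (a point): Rim corner of the top dish diagonally opposite its thumb tab, 59 mm from the dish's middle, at rim height (26.5 mm above its underside).
- far_home (a point): Point fixed in the dispenser: where top_far_rim lies while the dish is still seated in the stack.
- top_centre (a point): Middle of the top dish, half-way up: 13 mm above its underside on its vertical axis (axes as dish_top).
- rest_centre (a point): Middle of the three lower dishes (locked together, loose in the dispenser, about 270 g), 20 mm above their underside. Two hooks on them reach 3 mm over the top dish's rim (1.5 mm play) either side of its far corner; two light sprung clips (about 0.4 N each) hold its two tab-side edges. Raising the tab corner opens the clips; then about 5 mm towards the tab clears the hooks.
- rest_home (a point): Point fixed in the dispenser: where rest_centre belongs.
- balance: White compact bench balance, 186 mm deep (x) x 136 wide (y), 61 mm high to the pan, with a dark front console; origin at the centre of its underside, its own -x is the front. Fixed to the bench.
- pan_centre (a point): Centre of the top face of the balance's round steel pan, 104 mm in diameter, 61 mm above the bench, 34 mm behind the balance's origin.
- reagent_bottle: Bystander: white laboratory bottle with a blue cap and a yellow band, 65 mm across, 116 high; origin under its centre.
- beaker: Bystander: glass beaker, 52 mm across, 69 high; origin under its centre.
- petri_a: Bystander: Petri dish, 60 mm across, 15 high; origin under its centre.
- petri_b: Bystander: a second Petri dish, 60 mm across, 15 high; origin under its centre.
- timer: Bystander: cream bench timer, 62 x 62 x 18 mm; origin under its centre.
- spatula: Bystander: steel micro spatula lying flat, 154 mm long, 8 wide, 4 thick; origin under its centre.
- marker: Bystander: marker pen lying flat, 136 mm long, 13 thick; origin under its centre.
- rest: The three lower dishes as one  origin at the centre of the lowest one's underside (see rest_centre).
There are look-alikes about, which are no part of the job. What is shaped like the dish_top but turquoise is not meant.

How it is judged:
On the way, in this order (a step that is already met when the one before it is completed fails the run):
1. the flap is down (beyond 1.2 rad), with all dishes still in their places (value of joint flap above 1.2 rad and distance between top_far_rim and far_home below 0.01 m and distance between rest_centre and rest_home below 0.01 m), for 0.2 s.
2. the top dish is being peeled: its thumb tab is at least 24 mm above where it stood in the stack, while its opposite rim corner is still within 15 mm of its seat and the other dishes are in place (z of top_tab in the frame of dispenser above 0.0875 m and distance between top_far_rim and far_home below 0.015 m and distance between rest_centre and rest_home below 0.01 m), for 0.05 s.
At the end, for the whole second after the job is handed in: The fingers hold the top dish level (within 8 deg) and at rest, its middle within 30 mm of the pan's as seen from above, underside 15 to 100 mm above the pan, not touching the balance; the flap is down (beyond 1.2 rad) and the other three dishes are within 10 mm of their place (contact force between the fingers and dish_top above 0.5 N and horizontal distance between top_centre and pan_centre below 0.03 m and height (world z) of top_centre between 0.089 and 0.174 m and angle between top_centre's own z axis and vertical below 0.14 rad and contact force between dish_top and balance below 0.05 N and linear speed of dish_top below 0.03 m/s and angular speed of dish_top below 0.3 rad/s and value of joint flap above 1.2 rad and distance between rest_centre and rest_home below 0.01 m and contact force between dish_top and rest below 0.05 N); the arm keeps its last pose, push and grip.
It fails at once if the other dishes are dragged along: they get more than 20 mm from their place (distance between rest_centre and rest_home above 0.02 m).
It fails at once if the dish touches the balance (contact force between dish_top and balance above 0.5 N).
It fails at once if a bystander is moved by more than 30 mm (distance of any of reagent_bottle, beaker, petri_a, petri_b, timer, spatula, marker from where it was at the start of the episode above 0.03 m).
It also fails if it takes over 61 s, if anything falls off the work surface, if the arm or the gripper's body presses on something with over 40 N, if the wrist force passes 120 N, or if a joint passes its speed limit or range.

ROBOT

A 7-joint arm with a two-finger parallel gripper is mounted at the origin on a cart in front of the work surface, level with it; the furniture and walls round the work are solid. World frame = base frame: x ahead of the robot, y to its left, z up, the work surface at z = 0. Lengths are in m, angles in rad, forces in N, time in s.
With the tool pointing down it reaches from about 0.4 to 0.85 m from the base axis. Payload 10.4 kg.
Tool frame: the origin (TCP) lies between the finger pads; the fingertips stand 8 mm ahead of it and the grasp point (between the pads) lies 11 mm behind it (arm.tcp_to_tips is the distance from the TCP to the fingertips, in m); z points along the fingers, y is the line along which they close (so a half turn about z gives the same grasp; the last joint's range is limited). The gripper opens to 85 mm and grips with 20 to 120 N. Pads are 22 mm wide; open, the fingers measure 114 mm over their backs; the gripper's body (76 mm by 85 mm) begins 54 mm behind the grasp point. The pads swing forward as they close: fully open they stand 13 mm farther back than shut.
Start: joints at [-1.37, 0.332, -0.065, 1.46, 0.022, 1.35, -0.088], TCP at [0.139, 0.609, 0.239] pointing down, gripper open.
Joint ranges: [-2.6, 2.6], [-0.5, 2.12], [-1.47, 1.34], [0.16, 2.42], [-1.27, 4.41], [0.06, 2.06], [-2.6, 2.6]. Speed limits (rad/s): [2.22, 2.22, 2.79, 2.79, 3.14, 3.14, 3.14].

INTERFACE

Orientations are given as a rotation vector (axis times angle).
In Python, from plant import arm gives the robot as it stands. The module is installed in compiled form; this text tells all that it offers.
- The arm moves only by the tool apply_moves, never from a script. Its argument "deltas" is one flat list of numbers, 7 for each row, row after row: the shift along the world's x, y, z in m, then the turn, a rotation vector about the world's x, y, z in rad, then the opening, from 0 (shut) to 1 (fully open). In form: [dx, dy, dz, ax, ay, az, claw, dx, dy, dz, ax, ay, az, claw, ...]. A call has 1 to 5 rows; each row shifts and turns the commanded pose from where the row before left it; what a row does not reach is not made up. A row lasts 1/12 s, in which the tool goes at most 41.7 mm and 7.16 degrees, less where a joint would pass 70% of its speed; a pose out of reach is approached as far as the arm can. A call is refused whole if a number of a shift passes 0.0417 or a number of a turn 0.125, either way. A call with a gripper value outside its range is refused whole. The fingers move at their own pace and stop on an object; "squeeze" is the grip in N (left out, the last holds). Time passes only in rows, so rows that do not move let the fingers close. It gives the time, the measured TCP pose, the force, the opening and the grip force at its end, in the units of the state.
- arm.get_obs(): the state, without advancing time (a new reading comes with each control period).
- arm.read_camera(name): name is "scene" or "top"; returns the picture (400x640x3 uint8, blue, green, red); there is no depth.
- arm.calibration(name): a dict with "fovy" (degrees; the focal length in pixels is half the picture's height over the tangent of half this angle, whatever the lens; pixels are square), "cx", "cy" (the principal point, pixels), "R" (3x3) and "t" (3): a world point X has camera coordinates R X + t. Camera axes: x right, y down, z forward; pixel columns grow to the right and rows downward; lengths in m; the calibration is good to about 2 mm. A picture is of the moment at which its call begins. calibration takes no time and is no camera call.
- arm.sign_off(): hands the job in; it is judged then, once.
The state is a dict: "t": time; "q": joint angles; "joint_velocities": joint speeds; "joint_torque": joint torques, N m; "ee_pos": TCP position; "eef_rot": TCP orientation; "force": force on the tool from outside, world axes, zero at the start; "moment": the same for the moment, N m; "width": finger opening in m; "grip_force": force on a finger pad.
Only numpy, scipy, OpenCV 4.12 (cv2) and the standard library are available. Lean on these libraries where they do the work, as an engineer would, in place of code of your own. Each camera call takes 0.05 s, during which the arm holds its last target. There are 200 camera calls.

## Working session

There is one attempt and no reset: what is moved stays moved. The work goes in short steps, Python scripts to look and compute and a tool call to move; the robot and the scene stay as the last step left them, time stands still between calls to the robot, and variables do not carry over. Pictures are saved under pics/ and viewed, at most 10 in all, crops included, and the job is handed in when it is done.

Besides the shell and the picture viewer there is one more tool, called after "Emit:" as name(argument=value, ...), one argument or row to a line, values as JSON. apply_moves: Moves the arm, as the interface text tells. Its arguments: {"type":"object","properties":{"deltas":{"type":"array","items":{"type":"number"}},"squeeze":{"type":"number"}},"required":["deltas"]}

```bash
mkdir -p pics
python3 - <<'E'
from plant import arm
import cv2
for n in("scene","top"):
    cv2.imwrite(f"pics/{n}0.png",arm.read_camera(n)); print(n,arm.calibration(n))
o=arm.get_obs(); print(o); print(arm.tcp_to_tips)
E
```

```text
scene {'fovy': 56.209188764397766, 'cx': 319.8919726414947, 'cy': 200.93135914027786, 'R': array([[ 0.87463413, -0.48463253, -0.01210133],
       [-0.32305675, -0.56405718, -0.75991699],
       [ 0.36145465,  0.66855875, -0.64990748]]), 't': array([-0.55719394,  0.18975798,  1.12981523])}
top {'fovy': 47.654622407442275, 'cx': 317.30900094864984, 'cy': 203.6331159681405, 'R': array([[ 0.01950769, -0.99979706,  0.00502937],
       [-0.98188317, -0.02010597, -0.1884176 ],
       [ 0.18848048, -0.00126266, -0.98207612]]), 't': array([-0.11031743,  0.59824563,  1.51423056])}
{'t': 0.1, 'q': array([-1.36957921,  0.33282364, -0.06472069,  1.46082971,  0.02157921,
        1.34990648, -0.08852311]), 'joint_velocities': array([-1.41362457e-03, -2.26645331e-03, -2.98745118e-04, -3.43779933e-03,
       -4.76679044e-04, -9.44486600e-05, -7.81567336e-04]), 'joint_torque': array([ 1.79285526e-03, -6.26747775e+01,  4.92649816e-02, -3.92423916e+01,
        1.62557303e-02,  6.96942108e-03,  1.59962377e-05]), 'ee_pos': array([0.13863368, 0.60910505, 0.23859938]), 'eef_rot': array([-3.50808669e-01, -3.12183041e+00,  1.99139276e-03]), 'force': array([ 0.24530128, -0.43077867, -0.11371174]), 'moment': array([0.01835917, 0.01658512, 0.025659  ]), 'grip_force': 0.0, 'width': 0.08545031105657451}
0.008
```

View pics/scene0.png

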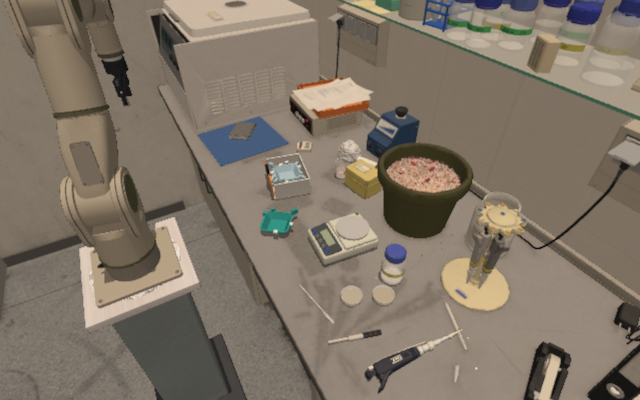

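View pics/top0.png

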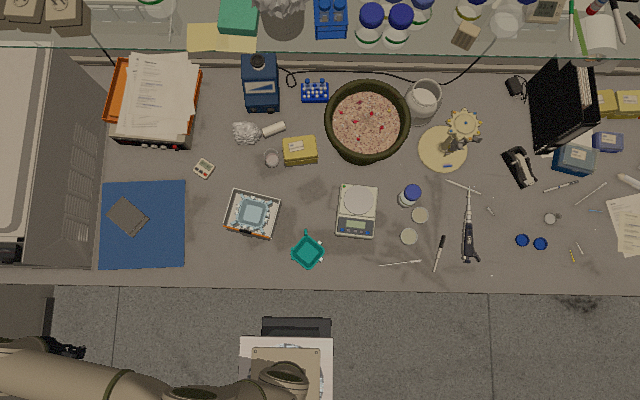

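The dispenser is at about (252,213) in the top view, the balance at (356,210), with the pan at (357,200). The turquoise decoy is at (308,250). I'll zoom in next.

```bash
cat > h.py <<'E'
import numpy as np, cv2
from plant import arm
def cam(n):
    c=arm.calibration(n); f=200/np.tan(np.radians(c['fovy']/2)); return c,f
def proj(n,X):
    c,f=cam(n); p=np.atleast_2d(X)@c['R'].T+c['t']; return np.c_[c['cx']+f*p[:,0]/p[:,2],c['cy']+f*p[:,1]/p[:,2]]
def back(n,u,v,z):
    c,f=cam(n); d=c['R'].T@np.array([(u-c['cx'])/f,(v-c['cy'])/f,1]); o=-c['R'].T@c['t']; return o+d*(z-o[2])/d[2]
def crop(n,name,x,y,w,h,s):
    im=arm.read_camera(n)[y:y+h,x:x+w]; im=cv2.resize(im,None,fx=s,fy=s,interpolation=cv2.INTER_CUBIC); cv2.imwrite('pics/'+name,im); return im
E
python3 - <<'E'
from h import *
a=crop("top","a",210,175,80,75,5) if 0 else cv2.resize(arm.read_camera("top")[175:255,212:292],None,fx=5,fy=5,interpolation=cv2.INTER_CUBIC)
b=cv2.resize(arm.read_camera("scene")[145:205,255:335],None,fx=5,fy=5,interpolation=cv2.INTER_CUBIC)
b=cv2.copyMakeBorder(b,0,100,0,0,cv2.BORDER_CONSTANT)
cv2.imwrite("pics/z1.png",np.hstack([a,b]))
print(back("top",357,200,.061),back("top",252,213,.04))
print(proj("top",back("top",357,200,.061)))
E
```

```text
[ 0.61523711 -0.2357057   0.061     ] [0.56565492 0.12899736 0.04      ]
[[357. 200.]]
```

View pics/z1.png

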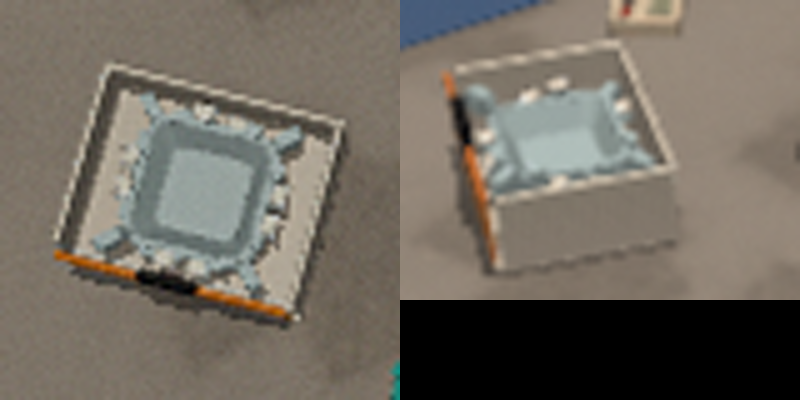

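```bash
cat >> h.py <<'E'
def fit(loc,pix,n="top"):
    from scipy.optimize import least_squares
    loc=np.array(loc,float);pix=np.array(pix,float)
    def W(p): c,s=np.cos(p[2]),np.sin(p[2]); return np.c_[p[0]+c*loc[:,0]-s*loc[:,1],p[1]+s*loc[:,0]+c*loc[:,1],loc[:,2]]
    r=least_squares(lambda p:(proj(n,W(p))-pix).ravel(),[.56,.1,0]); return r.x,r.fun
def tf(p,l): c,s=np.cos(p[2]),np.sin(p[2]); return np.array([p[0]+c*l[0]-s*l[1],p[1]+s*l[0]+c*l[1],l[2]])
E
python3 - <<'E'
from h import *
k=lambda x,y:(212+(x-2)/5,175+(y-2)/5)
p,r=fit([(.068,.085,.07),(.068,-.085,.07),(-.068,.085,.07),(-.068,-.085,.07)],[k(108,67),k(343,122),k(57,255),k(296,318)])
print(p,r)
for nm,l in dict(tab=(-.0488,.0488,.0635),tabtop=(-.0488,.0488,.0725),pull=(-.066,0,.084),flapdown=(-.150,0,.01),cen=(0,0,.043)).items():
    X=tf(p,l); q=proj("top",X)[0]; s=proj("scene",X)[0]; print(nm,X,(q-[212,175])*5+2,(s-[255,145])*5+2+[400,0])
# balance check
im=arm.read_camera("top")[175:250,325:390]; print(back("top",308,250,.02))
E
```

```text
[ 0.56223042  0.12545276 -0.2162375 ] [-0.0384932   0.02646496  0.57291025  0.32223885 -0.53529161  0.30352093
  0.00716353 -0.65182797]
tab [0.52503723 0.18358664 0.0635    ] [114.82641773 243.10206966] [475.57975746 105.68833354]
tabtop [0.52503723 0.18358664 0.0725    ] [112.52110537 241.17296541] [474.38182219  95.77186608]
pull [0.49776745 0.13961348 0.084     ] [172.61395415 280.04749358] [461.92590037 123.86982526]
flapdown [0.41572367 0.15763621 0.01      ] [156.87107716 409.86858136] [359.69122666 225.90323316]
cen [0.56223042 0.12545276 0.043     ] [206.26931757 196.22314369] [555.56435931 153.16410596]
[ 0.44231606 -0.06916513  0.02      ]
```

Emit:
apply_moves(
  deltas=[0.0217, -0.0265, 0, 0, 0, -0.111, 0, 0.0217, -0.0265, 0, 0, 0, -0.111, 0, 0.0217, -0.0265, 0, 0, 0, -0.111, 0, 0.0217, -0.0265, 0, 0, 0, -0.111, 0, 0.0217, -0.0265, 0, 0, 0, -0.111, 0],
  squeeze=80,
)

```text
t: 0.67
ee_pos: [0.248, 0.4755, 0.2393]
eef_rot: [-1.201, -2.903, -0.0]
force: [0.9, 0.9, 0.9]
width: 0.0255
grip_force: 0.0
```

Emit:
apply_moves(
  deltas=[0.0217, -0.0265, 0, 0, 0, -0.111, 0, 0.0217, -0.0265, 0, 0, 0, -0.112, 0, 0.0217, -0.0265, 0, 0, 0, 0, 0, 0.0217, -0.0265, 0, 0, 0, 0, 0, 0.0217, -0.0265, 0, 0, 0, 0, 0],
)

```text
t: 1.08
ee_pos: [0.3565, 0.343, 0.2395]
eef_rot: [-1.509, -2.756, -0.001]
force: [0.3, 0.9, 1.0]
width: -0.0002
grip_force: 0.0
```

Emit:
apply_moves(
  deltas=[0.0217, -0.0265, 0, 0, 0, 0, 0, 0.0217, -0.0265, 0, 0, 0, 0, 0, 0.0217, -0.0265, 0, 0, 0, 0, 0, 0.0217, -0.0265, 0, 0, 0, 0, 0, 0.0217, -0.0265, 0, 0, 0, 0, 0],
)

```text
t: 1.5
ee_pos: [0.465, 0.2104, 0.2395]
eef_rot: [1.508, 2.756, 0.001]
force: [1.1, 0.8, 0.3]
width: 0.0001
grip_force: 0.0
```

Emit:
apply_moves(
  deltas=[0.022, -0.0265, -0.02, 0, 0, 0, 0, 0.022, -0.0265, -0.03, 0, 0, 0, 0, 0.0215, -0.0265, -0.03, 0, 0, 0, 0, 0, 0, 0, 0, 0, 0, 0, 0, 0, 0, 0, 0, 0, 0],
)

```text
t: 1.92
ee_pos: [0.5258, 0.1347, 0.1628]
eef_rot: [-1.513, -2.752, 0.005]
force: [-0.9, 0.3, 0.1]
width: 0.0001
grip_force: 0.0
```

Emit:
apply_moves(
  deltas=[0, 0, 0, 0, 0, 0, 0, 0, 0, -0.025, 0, 0, 0, 0, 0, 0, -0.02, 0, 0, 0, 0, 0, 0, 0, 0, 0, 0, 0],
)

```text
t: 2.25
ee_pos: [0.5239, 0.1382, 0.1172]
eef_rot: [-1.504, -2.755, 0.003]
force: [-0.9, 0.6, -0.5]
width: 0.0001
grip_force: 0.0
```

Run:
```python
from h import *
a=cv2.resize(arm.read_camera("top")[175:255,212:292],None,fx=5,fy=5,interpolation=cv2.INTER_CUBIC)
b=cv2.resize(arm.read_camera("scene")[125:205,255:335],None,fx=5,fy=5,interpolation=cv2.INTER_CUBIC)
cv2.imwrite("pics/z2.png",np.hstack([a,b]));o=arm.get_obs();print(o['ee_pos'],o['eef_rot'],o['force'])
```

```text
[0.5257925  0.13809839 0.12038872] [-1.50631331e+00 -2.75684941e+00 -9.26652789e-04] [0.43020201 0.0251406  1.77409709]
```

View pics/z2.png

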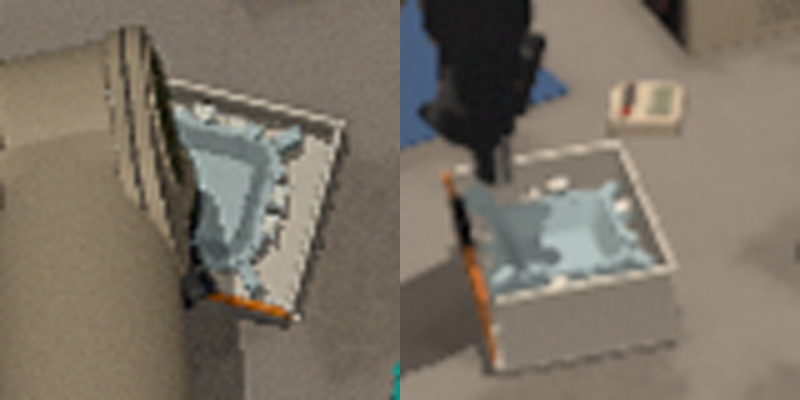

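The fingertips sit just behind the pull tab, at about (500,175) in the scene half. I'll nudge them back 3 mm, descend, then pull forward.

Emit:
apply_moves(
  deltas=[0.003, -0.002, -0.012, 0, 0, 0, 0, 0, 0, -0.012, 0, 0, 0, 0, 0, 0, -0.011, 0, 0, 0, 0, 0, 0, 0, 0, 0, 0, 0],
)

```text
t: 2.68
ee_pos: [0.5277, 0.1347, 0.0821]
eef_rot: [-1.508, -2.754, 0.004]
force: [0.1, 0.3, -1.0]
width: 0.0
grip_force: 0.0
```

Emit:
apply_moves(
  deltas=[-0.008, 0.0018, 0, 0, 0, 0, 0, -0.008, 0.0018, 0, 0, 0, 0, 0, -0.008, 0.0018, 0, 0, 0, 0, 0, -0.008, 0.0018, 0, 0, 0, 0, 0, -0.008, 0.0018, 0, 0, 0, 0, 0],
)

```text
t: 3.1
ee_pos: [0.4881, 0.1444, 0.0848]
eef_rot: [1.508, 2.756, 0.001]
force: [0.4, 0.2, -0.7]
width: -0.0003
grip_force: 0.0
```

Emit:
apply_moves(
  deltas=[-0.008, 0.0018, 0, 0, 0, 0, 0, -0.008, 0.0018, 0, 0, 0, 0, 0, 0, 0, 0, 0, 0, 0, 0, 0, 0, 0, 0, 0, 0, 0],
)

```text
t: 3.43
ee_pos: [0.4727, 0.1479, 0.0847]
eef_rot: [1.508, 2.756, 0.001]
force: [-0.5, -0.2, 0.2]
width: 0.0003
grip_force: 0.0
```

Run:
```python
from h import *
a=cv2.resize(arm.read_camera("top")[175:255,212:292],None,fx=5,fy=5,interpolation=cv2.INTER_CUBIC)
b=cv2.resize(arm.read_camera("scene")[125:205,255:335],None,fx=5,fy=5,interpolation=cv2.INTER_CUBIC)
cv2.imwrite("pics/z3.png",np.hstack([a,b]));o=arm.get_obs();print(o['ee_pos'],o['eef_rot'],o['force'])
```

```text
[0.47332267 0.14752789 0.08461918] [1.50856204e+00 2.75521913e+00 6.57669957e-04] [ 0.45632499 -0.18428009  0.15301411]
```

View pics/z3.png

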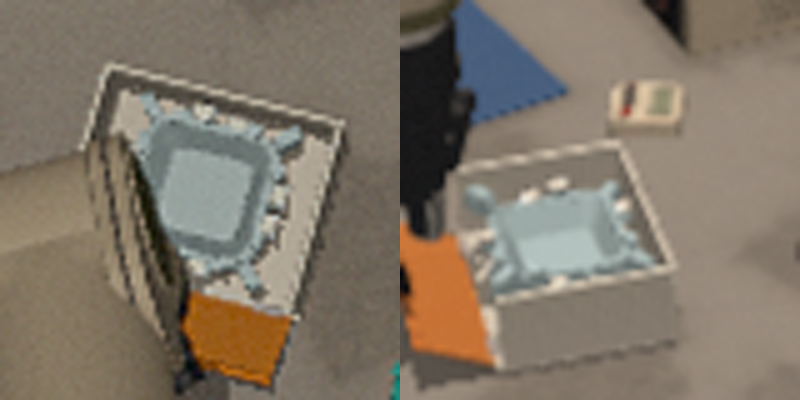

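The flap lies fully down and the dishes are undisturbed. Next I'll go above the tab at about (477,195) in the scene half, with the fingers part open.

Emit:
apply_moves(
  deltas=[0, 0, 0.025, 0, 0, 0, 0.33, 0, 0, 0.02, 0, 0, 0, 0.33, 0.017, 0.0125, 0, 0, 0, 0, 0.33, 0.017, 0.0125, 0, 0, 0, 0, 0.33, 0.017, 0.0125, 0, 0, 0, 0, 0.33],
)

```text
t: 3.95
ee_pos: [0.5253, 0.1856, 0.13]
eef_rot: [1.509, 2.755, 0.002]
force: [0.0, 0.1, 1.2]
width: 0.0282
grip_force: 0.0
```

Emit:
apply_moves(
  deltas=[0, 0, -0.018, 0, 0, 0, 0.33, 0, 0, -0.018, 0, 0, 0, 0.33, 0, 0, 0, 0, 0, 0, 0.33, 0, 0, 0, 0, 0, 0, 0.33],
)

```text
t: 4.28
ee_pos: [0.5237, 0.1845, 0.0929]
eef_rot: [-1.509, -2.755, 0.003]
force: [0.2, 0.2, -0.3]
width: 0.0284
grip_force: 0.0
```

Run:
```python
from h import *
b=cv2.resize(arm.read_camera("scene")[125:205,255:335],None,fx=7,fy=7,interpolation=cv2.INTER_CUBIC)
o=arm.get_obs();print(o['ee_pos'],o['eef_rot'],o['force'],o['width'])
cv2.imwrite("pics/z4.png",b)
for l in [(-.0502,.0502,.0725),(-.0502,.0502,.0635)]:
    print(tf([0.5622,.12545,-.21624],l),(proj("scene",tf([0.5622,.12545,-.21624],l))[0]-[255,125])*7+3)
X=o['ee_pos']+[0,0,-.008]
for d in(-.014,.014): print((proj("scene",X+d*np.array([np.cos(.569),np.sin(.569),0]))[0]-[255,125])*7+3)
```

```text
[0.52428611 0.18472465 0.09388538] [ 1.50930803e+00  2.75504500e+00 -4.64402285e-04] [1.01663107 0.74291406 1.24276768] 0.027993317822141765
[0.52393995 0.18525174 0.0725    ] [101.19799875 273.31612329]
[0.52393995 0.18525174 0.0635    ] [102.88733859 287.19610508]
[ 84.56750024 266.20333267]
[114.54221795 239.49739982]
```

View pics/z4.png

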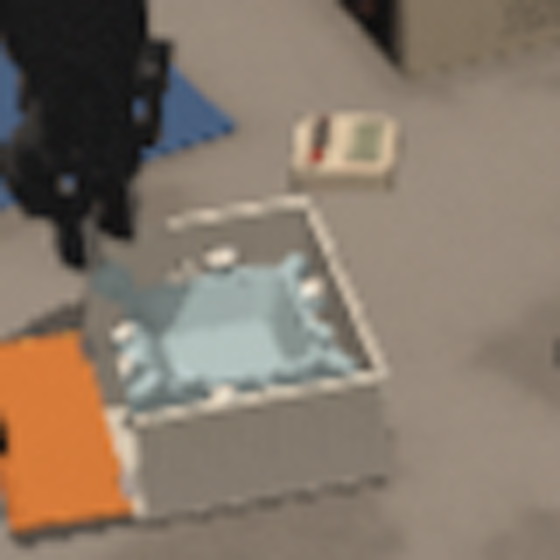

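The fingers straddle the tab: tips at (75,262) and (118,235), tab top at about (105,273). I'll descend and grip.

Emit:
apply_moves(
  deltas=[0, 0, -0.013, 0, 0, 0, 0.33, 0, 0, -0.013, 0, 0, 0, 0.33, 0, 0, -0.012, 0, 0, 0, 0.33, 0, 0, 0, 0, 0, 0, 0.33],
)

```text
t: 4.67
ee_pos: [0.5232, 0.1848, 0.0542]
eef_rot: [-1.508, -2.755, 0.002]
force: [-0.3, -0.3, -0.8]
width: 0.0282
grip_force: 0.0
```

Emit:
apply_moves(
  deltas=[0, 0, 0, 0, 0, 0, 0.22, 0, 0, 0, 0, 0, 0, 0.15, 0, 0, 0, 0, 0, 0, 0.1, 0, 0, 0, 0, 0, 0, 0, 0, 0, 0, 0, 0, 0, 0],
)

```text
t: 5.08
ee_pos: [0.5248, 0.1854, 0.0564]
eef_rot: [1.508, 2.755, 0.003]
force: [0.8, 0.5, 3.6]
width: 0.0084
grip_force: 78.2
```

Emit:
apply_moves(
  deltas=[0, 0, 0, 0, 0, 0, 0, 0, 0, 0, 0, 0, 0, 0, 0, 0, 0, 0, 0, 0, 0],
)

```text
t: 5.33
ee_pos: [0.5248, 0.1854, 0.0562]
eef_rot: [1.508, 2.755, 0.003]
force: [2.6, 2.4, 6.2]
width: 0.0083
grip_force: 78.7
```

Gripped. Now I'll peel by rotating about the far rim corner.

Emit:
apply_moves(
  deltas=[0, 0, 0.0032, 0.021, 0.0135, 0, 0, 0.0001, -0.0001, 0.0032, 0.021, 0.0135, 0, 0, 0.0001, -0.0002, 0.0032, 0.021, 0.0135, 0, 0, 0.0001, -0.0002, 0.0032, 0.021, 0.0135, 0, 0, 0.0002, -0.0003, 0.0032, 0.021, 0.0135, 0, 0],
)

```text
t: 5.75
ee_pos: [0.5239, 0.1844, 0.0712]
eef_rot: [-1.454, -2.657, -0.091]
force: [1.3, 1.4, -1.6]
width: 0.0081
grip_force: 77.8
```

Emit:
apply_moves(
  deltas=[0.0002, -0.0004, 0.0032, 0.021, 0.0135, 0, 0, 0.0003, -0.0004, 0.0032, 0.021, 0.0135, 0, 0, 0.0003, -0.0005, 0.0032, 0.021, 0.0135, 0, 0, 0.0004, -0.0006, 0.0032, 0.021, 0.0135, 0, 0, 0.0004, -0.0006, 0.0032, 0.021, 0.0135, 0, 0],
)

```text
t: 6.17
ee_pos: [0.5258, 0.1818, 0.0876]
eef_rot: [-1.399, -2.557, -0.176]
force: [-0.9, 1.4, -1.5]
width: 0.0088
grip_force: 77.8
```

Emit:
apply_moves(
  deltas=[0, 0, 0, 0, 0, 0, 0, 0, 0, 0, 0, 0, 0, 0],
)

```text
t: 6.33
ee_pos: [0.5262, 0.1811, 0.0872]
eef_rot: [-1.402, -2.558, -0.174]
force: [-0.2, 1.0, -1.7]
width: 0.0086
grip_force: 77.9
```

Run:
```python
from h import *
a=cv2.resize(arm.read_camera("top")[175:255,212:292],None,fx=5,fy=5,interpolation=cv2.INTER_CUBIC)
b=cv2.resize(arm.read_camera("scene")[125:205,255:335],None,fx=5,fy=5,interpolation=cv2.INTER_CUBIC)
cv2.imwrite("pics/z5.png",np.hstack([a,b]));o=arm.get_obs();print(o['ee_pos'],o['eef_rot'],o['force'],o['moment'],o['width'])
```

```text
[0.52588685 0.18165718 0.0871923 ] [-1.40097918 -2.55893406 -0.17409924] [-0.73763718 -0.11921404 -0.43689358] [-0.26688247 -0.12247406 -0.01602118] 0.008416172550123556
```

View pics/z5.png

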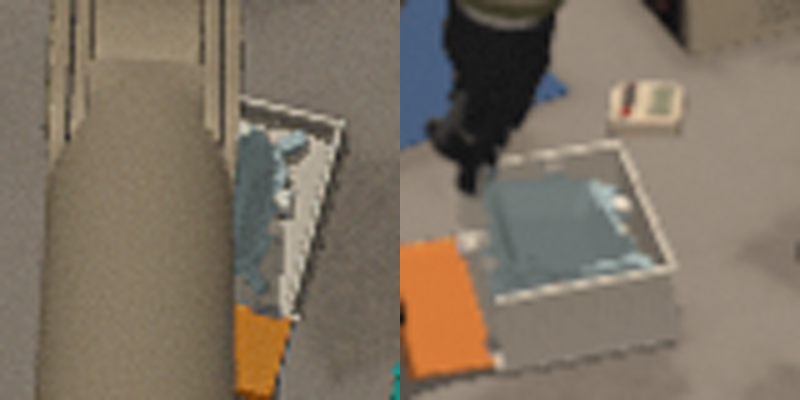

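The tab corner is raised and the far corner is still seated. I'll draw the dish off towards the tab, then lift.

Emit:
apply_moves(
  deltas=[-0.0012, 0.0019, 0, 0, 0, 0, 0, -0.0012, 0.0019, 0.0, 0, 0, 0, 0, -0.0012, 0.0019, 0.0, 0, 0, 0, 0, -0.0012, 0.0019, 0.0003, 0, 0, 0, 0, -0.0012, 0.0019, 0.0005, 0, 0, 0, 0],
)

```text
t: 6.85
ee_pos: [0.5199, 0.1915, 0.0882]
eef_rot: [-1.401, -2.559, -0.175]
force: [-0.4, -1.1, -1.0]
width: 0.0083
grip_force: 78.1
```

Emit:
apply_moves(
  deltas=[0, 0, 0, 0, 0, 0, 0, 0, 0, 0.004, 0, 0, 0, 0, 0, 0, 0.004, 0, 0, 0, 0, 0, 0, 0.004, 0, 0, 0, 0],
)

```text
t: 7.18
ee_pos: [0.5202, 0.1912, 0.1008]
eef_rot: [-1.401, -2.559, -0.175]
force: [0.4, 0.8, -0.6]
width: 0.0085
grip_force: 78.1
```

Run:
```python
from h import *
b=cv2.resize(arm.read_camera("scene")[125:205,255:335],None,fx=7,fy=7,interpolation=cv2.INTER_CUBIC)
o=arm.get_obs();print(o['ee_pos'],o['eef_rot'],o['force'],o['moment'],o['width'])
cv2.imwrite("pics/z6.png",b)
```

```text
[0.52070251 0.19131656 0.10167133] [-1.40139412 -2.55952063 -0.17688194] [0.51116548 0.50977463 0.40748412] [-0.20542699 -0.17304284 -0.01228025] 0.00832141072949698
```

View pics/z6.png

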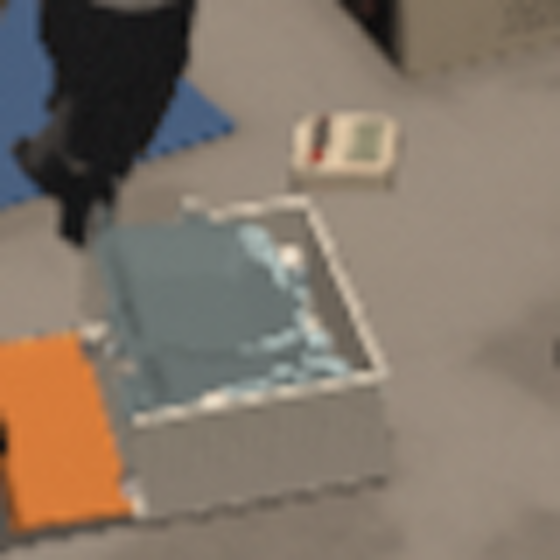

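The top dish is free and the others stay seated. Lift and level.

Emit:
apply_moves(
  deltas=[0, 0, 0.008, 0, 0, 0, 0, 0, 0, 0.012, 0, 0, 0, 0, 0, 0, 0.016, 0, 0, 0, 0, 0, 0, 0.016, 0, 0, 0, 0, 0, 0, 0.016, 0, 0, 0, 0],
)

```text
t: 7.65
ee_pos: [0.5202, 0.1912, 0.1701]
eef_rot: [-1.401, -2.559, -0.176]
force: [0.0, -0.4, -0.7]
width: 0.0085
grip_force: 78.1
```

Emit:
apply_moves(
  deltas=[0, 0, 0.008, -0.042, -0.027, 0, 0, 0, 0, 0.008, -0.042, -0.027, 0, 0, 0, 0, 0, -0.042, -0.027, 0, 0, 0, 0, 0, -0.042, -0.027, 0, 0, 0, 0, 0, -0.042, -0.027, 0, 0],
)

```text
t: 8.07
ee_pos: [0.5205, 0.1913, 0.1858]
eef_rot: [1.508, 2.752, 0.001]
force: [0.4, 0.6, -0.8]
width: 0.0083
grip_force: 78.1
```

Emit:
apply_moves(
  deltas=[0.003, -0.018, 0, 0, 0, 0, 0, 0.0045, -0.03, 0, 0, 0, 0, 0, 0.0045, -0.03, 0, 0, 0, 0, 0, 0.0045, -0.03, 0, 0, 0, 0, 0, 0.0045, -0.03, 0, 0, 0, 0, 0],
)

```text
t: 8.48
ee_pos: [0.5413, 0.0519, 0.1855]
eef_rot: [1.509, 2.755, 0.002]
force: [0.1, -0.5, -1.3]
width: 0.0084
grip_force: 78.1
```

Emit:
apply_moves(
  deltas=[0.0045, -0.03, 0, 0, 0, 0, 0, 0.0045, -0.03, 0, 0, 0, 0, 0, 0.0045, -0.03, 0, 0, 0, 0, 0, 0.0045, -0.03, 0, 0, 0, 0, 0, 0.0045, -0.03, 0, 0, 0, 0, 0],
)

```text
t: 8.9
ee_pos: [0.5637, -0.0982, 0.1855]
eef_rot: [1.509, 2.755, 0.002]
force: [-0.2, -0.7, -1.0]
width: 0.0086
grip_force: 78.1
```

Emit:
apply_moves(
  deltas=[0.0045, -0.03, 0, 0, 0, 0, 0, 0.0045, -0.03, 0, 0, 0, 0, 0, 0.0045, -0.02, 0, 0, 0, 0, 0, 0.0, -0.01, 0, 0, 0, 0, 0, 0, 0, 0, 0, 0, 0, 0],
)

```text
t: 9.32
ee_pos: [0.5766, -0.1894, 0.185]
eef_rot: [1.514, 2.752, -0.001]
force: [1.3, 0.0, -0.4]
width: 0.0085
grip_force: 78.1
```

Run:
```python
from h import *
a=cv2.resize(arm.read_camera("top")[160:240,310:400],None,fx=5,fy=5,interpolation=cv2.INTER_CUBIC)
b=cv2.resize(arm.read_camera("scene")[185:265,300:370],None,fx=5,fy=5,interpolation=cv2.INTER_CUBIC)
cv2.imwrite("pics/z7.png",np.hstack([a,b]));o=arm.get_obs();print(o['t'],o['ee_pos'],o['eef_rot'],o['force'],o['moment'],o['width'])
```

```text
9.4167 [ 0.5771225  -0.18566926  0.18456506] [-1.50814548e+00 -2.75561298e+00 -1.28686917e-03] [ 1.22897904 -0.03999232 -0.9874737 ] [ 0.02626784  0.01415098 -0.01686932] 0.008460487730398685
```

View pics/z7.png

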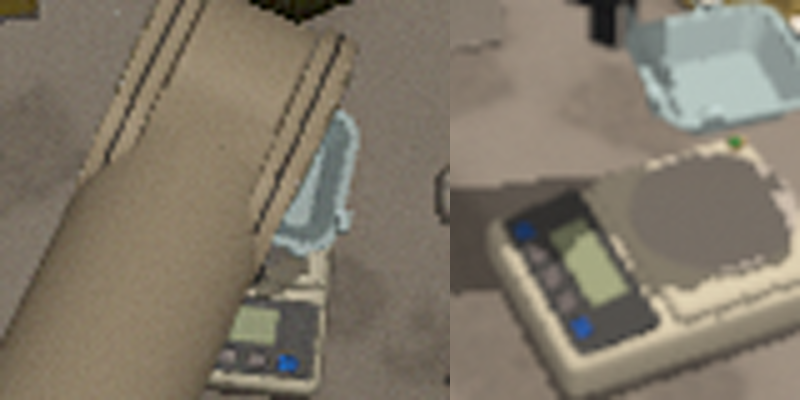

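Run:
```python
from h import *
print(back("scene",353,227.4,.061),back("top",357,200,.061),back("scene",353,202,.16))
X=np.array([.577,-.1865,.16])+.070*np.array([.539,-.842,0]);print(X,(proj("scene",X)-[300,185])*5+[450,0])
```

```text
[ 0.61880623 -0.24433862  0.061     ] [ 0.61523711 -0.2357057   0.061     ] [ 0.61739898 -0.2382616   0.16      ]
[ 0.61473 -0.24544  0.16   ] [[717.85738352  93.51249115]]
```

The dish is centred within a few millimetres. I'll lower it 42 mm and settle.

Emit:
apply_moves(
  deltas=[0.001, 0.002, -0.011, 0, 0, 0, 0, 0, 0, -0.011, 0, 0, 0, 0, 0, 0, -0.011, 0, 0, 0, 0, 0, 0, -0.009, 0, 0, 0, 0, 0, 0, 0, 0, 0, 0, 0],
)

```text
t: 9.83
ee_pos: [0.5768, -0.1837, 0.1394]
eef_rot: [-1.506, -2.753, 0.002]
force: [0.4, 0.1, -0.2]
width: 0.0086
grip_force: 78.1
```

Emit:
apply_moves(
  deltas=[0, 0, 0, 0, 0, 0, 0, 0, 0, 0, 0, 0, 0, 0, 0, 0, 0, 0, 0, 0, 0, 0, 0, 0, 0, 0, 0, 0, 0, 0, 0, 0, 0, 0, 0],
)

```text
t: 10.25
ee_pos: [0.5783, -0.1849, 0.1427]
eef_rot: [1.508, 2.755, 0.001]
force: [-0.3, 0.0, -0.8]
width: 0.0088
grip_force: 78.1
```

Run:
```python
from h import *
a=cv2.resize(arm.read_camera("scene")[185:265,300:370],None,fx=5,fy=5,interpolation=cv2.INTER_CUBIC)
b=cv2.resize(arm.read_camera("scene")[135:215,235:325],None,fx=5,fy=5,interpolation=cv2.INTER_CUBIC)
cv2.imwrite("pics/z8.png",np.hstack([a,b]));o=arm.get_obs();print(o['t'],o['ee_pos'],o['eef_rot'],o['force'],o['width'],abs(o['joint_velocities']).max())
```

```text
10.35 [ 0.57821043 -0.18481852  0.14253877] [1.50850034e+00 2.75518840e+00 4.43557770e-04] [ 0.53836033 -0.16668682 -0.01360179] 0.008204774189084245 0.0032309036139366028
```

View pics/z8.png

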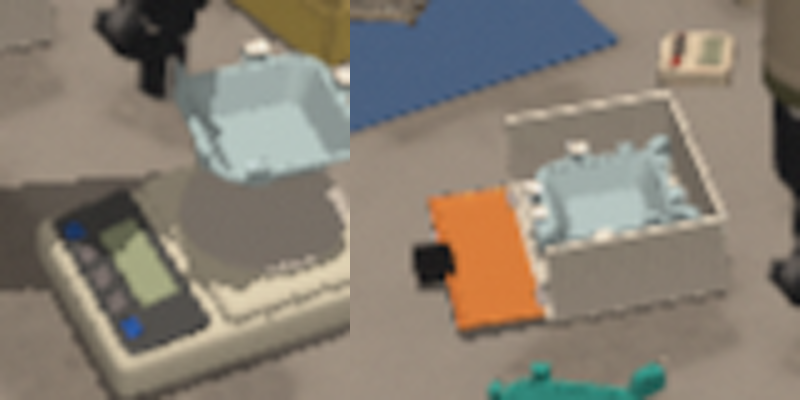

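Run:
```python
from h import *
P=[0.5622,.12545,-.21624]
for l in [(0,0,.026),(.048,-.048,.0505),(-.048,-.048,.0505),(.048,.048,.0505),(-.0488,-.0488,.0665)]: print((proj("scene",tf(P,l))[0]-[235,135])*5+[352,2])
```

```text
[607.1528165  221.47056565]
[683.91001319 220.65552583]
[553.87212552 245.10090501]
[652.51950574 148.09254641]
[550.97106368 228.14693254]
```

The dish is level over the pan with a clear gap. The flap is down, and the rest dishes' back-right tab is still at pixel (303,177), as at the start.

```bash
python3 -c "
from plant import arm
print(arm.sign_off())"
```

```text
the job is handed in; nothing more can be done
None
```

The job is handed in, with no verdict returned: the flap is down, the top dish is peeled off and held level about 5 cm above the balance pan, centred to within about 1 cm, and the lower dishes look unmoved in the last picture.

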